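Slide the tall tower into the castle's gap

TASK

Fill the gap in the model castle, the recess between the two cheeks that jut from the middle of its front wall: push the tall roofed tower across the table, low on its foot so that it slides upright and never tips, into the gap until its foot stands against the back. Push gently with the fingertips, do not grip or lift it, and leave the squat tower and everything else where it stands.

Things in the scene. Friction and masses are not known exactly. Their poses are not given: they have to be found in the camera images.
- tower: tall narrow model tower, loose, grey plastic, brown cone roof, 205 mm tall, about 260 g. Round foot 64 mm across and 34 mm high, then a shaft 34 mm across up to 146 mm, a collar 46 mm across up to 168 mm, the roof above. Origin: centre of its underside; z up its axis; yaw does not matter. Pushed on the foot it slides; pushed on the shaft it tips over.
- castle: grey model castle, fixed, 370 mm long. Origin: on the table on the gap's mid-line, where the tower's axis is when its foot touches the gap's flat back wall (32 mm farther along +x, 67 mm high). x points into the gap, which opens to -x, towards the robot; y along the front wall; z up.
- gap_mouth (a point): middle of the gap's mouth on the table, 12 mm before the castle's origin, same axes. The gap's cheeks, 28 mm wide and 74 mm high, have inner faces at y = +38 and -38 mm (76 mm apart) and end here; a seated tower's foot sticks out 20 mm before them. Beyond them the front wall, 62 mm high, stands 16 mm farther back, out to y = +185 and -185 mm. The table before it is open.
- squat_tower: bystander: a squat grey round tower, loose, 72 mm across, 68 mm high with its battlements; stands on the other side from the tall tower. Origin: centre of its underside
- knight_a: bystander: a small grey knight figure 25 mm across, 42 mm high, in the courtyard behind the front wall. Origin: centre of its underside
- knight_b: bystander: another such knight in the courtyard. Origin: centre of its underside
- die: bystander: a white die, 18 mm, near the robot. Origin: centre of its underside
- catapult: bystander: a dark brown toy catapult 85 x 60 mm, 90 mm high, to the left. Origin: centre of its underside
- mug: bystander: a white mug, 80 mm across, 92 mm high, to the right. Origin: centre of its underside
- shaker: bystander: a clear drinking bottle with a blue cap, 80 mm across, 190 mm high, far right. Origin: centre of its underside
- card_deck: bystander: a cardboard card box 63 x 90 mm, 22 mm high, far left. Origin: centre of its underside

How it is judged:
By the outcome, as a careful person would: the job done as asked, in the order asked, and still so for the second after the job is handed in, with the robot touching nothing.
It also fails if it takes over 72 s, if anything falls off the work surface, if the arm or the gripper's body presses on something with over 40 N, if the wrist force passes 120 N, or if a joint passes its speed limit or range.

ROBOT

A 6-joint arm with a two-finger parallel gripper is mounted at the origin on the work surface. World frame = base frame: x ahead of the robot, y to its left, z up, the work surface at z = 0. Lengths are in m, angles in rad, forces in N, time in s.
With the tool pointing down it reaches from about 0.35 to 0.775 m from the base axis. Payload 7.3 kg.
Tool frame: the origin (TCP) lies at the very end of the fingers, on their centre line; the grasp point (between the pads) lies 19 mm behind it; z points along the fingers, x is the direction in which the jaws open and shut, and the axes are right-handed (so a half turn about z gives the same grasp; the last joint's range is limited). The gripper opens to 92 mm and grips with 3 to 60 N. Pads are 19 mm wide; open, the fingers measure 130 mm over their backs; the gripper's body (75 mm by 190 mm) begins 47 mm behind the grasp point.
Start: joints at [-1.251, 0.342, 1.524, -0, 1.275, -0.146], TCP at [0.236, -0.469, 0.227] pointing down, gripper open.
Joint ranges: [-2.53, 2.53], [-0.77, 2.02], [0.04, 2.7], [-1, 4.14], [0.28, 2.66], [-3.11, 3.11]. Speed limits (rad/s): [2.57, 2.57, 3.14, 3.14, 3.14, 3.14].

INTERFACE

Orientations are given as [roll, pitch, yaw] about the fixed x, y, z axes, in that order (R = Rz(yaw) Ry(pitch) Rx(roll)).
In Python, from cell import observe, read_camera, camera_params, hand_in gives the robot as it stands.
- The arm moves only by the tool apply_moves, never from a script. Its argument "increments" is a list of rows, each an object with "grip": the opening, from 0 (shut) to 1 (fully open); "linear": the shift along the world's x, y, z in mm, a list of three; "turn": the turn, a rotation vector about the world's x, y, z in units of 6 degrees (1.0 is 6 degrees), a list of three. A call has 1 to 10 rows; each row is the pose to reach, as a shift and turn from the pose commanded when the call began; what a row does not reach only later rows make up. A row lasts 1/10 s, in which the tool goes at most 50 mm and 8.59 degrees, less where a joint would pass 70% of its speed; a pose out of reach is approached as far as the arm can. A call with a gripper value outside its range is refused whole. The fingers move at their own pace and stop on an object; "grip_force" is the grip in N (left out, the last holds). Time passes only in rows, so rows that repeat a pose let the fingers close. It gives the time, the measured TCP pose, the force and the opening at its end, in the units of the state.
- observe(): the state, without advancing time (a new reading comes with each control period).
- read_camera(name): name is "scene" or "top"; returns the picture (420x560x3 uint8, red, green, blue); there is no depth.
- camera_params(name): a dict with "camera_matrix" (3x3 intrinsics, pixels), "world_to_cam" (4x4, takes a point from world to camera coordinates). Camera axes: x right, y up, looking along -z (the intrinsics and any distortion apply to the point x, -y, -z); pixel columns grow to the right and rows downward; lengths in m; the calibration is good to about 2 mm. A picture is of the moment at which its call begins. camera_params takes no time and is no camera call.
- hand_in(): hands the job in, once; it reports no verdict.
The state is a dict: "time": time; "qpos": joint angles; "qvel": joint speeds; "joint_efforts": joint torques, N m; "tool_pos": TCP position; "tool_rot": TCP orientation; "contact_force": force on the tool from outside, world axes, zero at the start; "torque": the same for the moment, N m; "opening": finger opening in m.
Only numpy, scipy, OpenCV 4.12 (cv2) and the standard library are available. Lean on these libraries where they do the work, as an engineer would, in place of code of your own. Each camera call takes 0.05 s, during which the arm holds its last target.

## Working session

There is one attempt and no reset: what is moved stays moved. The work goes in short steps, Python scripts to look and compute and a tool call to move; the robot and the scene stay as the last step left them, time stands still between calls to the robot, and variables do not carry over. Pictures are saved under pics/ and viewed, and the job is handed in when it is done.

Besides the shell and the picture viewer there is one more tool, called as name(argument=value, ...), one argument or row to a line, values as JSON. apply_moves: Moves the arm, as the interface text tells. Its arguments: {"type":"object","properties":{"increments":{"type":"array","items":{"type":"object","properties":{"grip":{"type":"number"},"linear":{"type":"array","items":{"type":"number"}},"turn":{"type":"array","items":{"type":"number"}}}}},"grip_force":{"type":"number"}},"required":["increments"]}

```bash
mkdir -p pics; ls
python3 - <<'E'
from cell import *
import cv2,json
for n in("scene","top"):
    im=read_camera(n);cv2.imwrite(f"pics/{n}0.png",im[:,:,::-1])
    p=camera_params(n);print(n,{k:(v.tolist() if hasattr(v,'tolist') else v) for k,v in p.items()})
print(observe())
E
```

```text
pics
scene {'camera_matrix': [[405.700581199766, 0.0, 278.8276796018612], [0.0, 405.700581199766, 209.41361491387767], [0.0, 0.0, 1.0]], 'world_to_cam': [[0.6457104726830327, 0.7633692802435497, 0.01803683586163039, -0.3843809328344143], [-0.5324169300256086, 0.43317157497909986, 0.7272514003095711, 0.29661628298553305], [0.5473483334126091, -0.47919696223011565, 0.6861341510957374, -1.4053408823501246], [0.0, 0.0, 0.0, 1.0]]}
top {'camera_matrix': [[545.0560888387755, 0.0, 268.7504819178234], [0.0, 545.0560888387755, 208.7471609209837], [0.0, 0.0, 1.0]], 'world_to_cam': [[0.020406598057054918, -0.9997886907248974, 0.002478841328779416, -0.017340036569465388], [0.9963840876129607, 0.02054151253188482, 0.08244268442130026, -0.6189218805044943], [-0.08247618266763734, 0.0007875033319830763, 0.9965927248034055, -1.4720936255647323], [0.0, 0.0, 0.0, 1.0]]}
{'time': 0.1, 'qpos': array([-1.25100835e+00,  3.42637710e-01,  1.52492191e+00,  2.62422738e-05,
        1.27538671e+00, -1.45966930e-01]), 'qvel': array([-0.00040311, -0.00201521, -0.00296968, -0.00199166, -0.00171866,
       -0.00166022]), 'joint_efforts': array([ 2.23964758e-03, -4.32001412e+01, -2.44694513e+01,  7.19201867e-02,
        5.26349153e-02, -3.09367022e-05]), 'tool_pos': array([ 0.2357049 , -0.46871321,  0.22612227]), 'tool_rot': array([-3.14137094e+00,  1.33562419e-03, -1.10504893e+00]), 'contact_force': array([0.8417872 , 1.08204422, 0.44019014]), 'torque': array([0.01002628, 0.01464033, 0.00942108]), 'opening': 0.09170293441948536}
```

View pics/scene0.png

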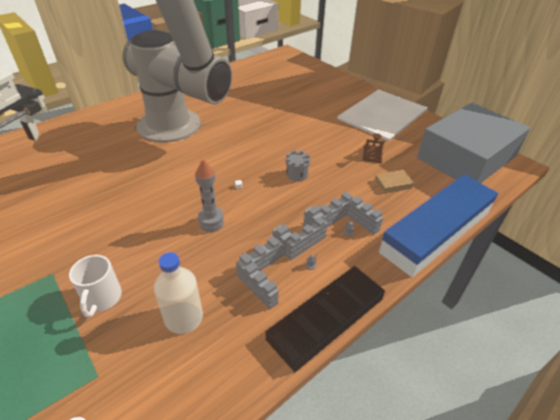

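View pics/top0.png

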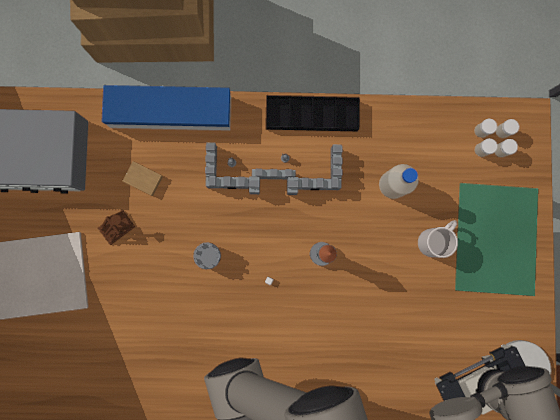

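The top view shows the castle's gap around (272,183), the tall tower at (322,254) and the squat tower at (207,256). The arm is at the lower right. I'll enlarge that area.

Run:
```python
import cv2
a=cv2.imread("pics/top0.png")
cv2.imwrite("pics/topc.png",cv2.resize(a[135:285,190:360],None,fx=4.6,fy=4,interpolation=cv2.INTER_CUBIC)[:600,:800] if 0 else cv2.resize(a[135:285,190:360],None,fx=4,fy=4,interpolation=cv2.INTER_CUBIC))
b=cv2.imread("pics/scene0.png")
cv2.imwrite("pics/scc.png",cv2.resize(b[150:310,185:385],None,fx=3.7,fy=3.7,interpolation=cv2.INTER_CUBIC))
```

```text
(no output)
```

View pics/topc.png

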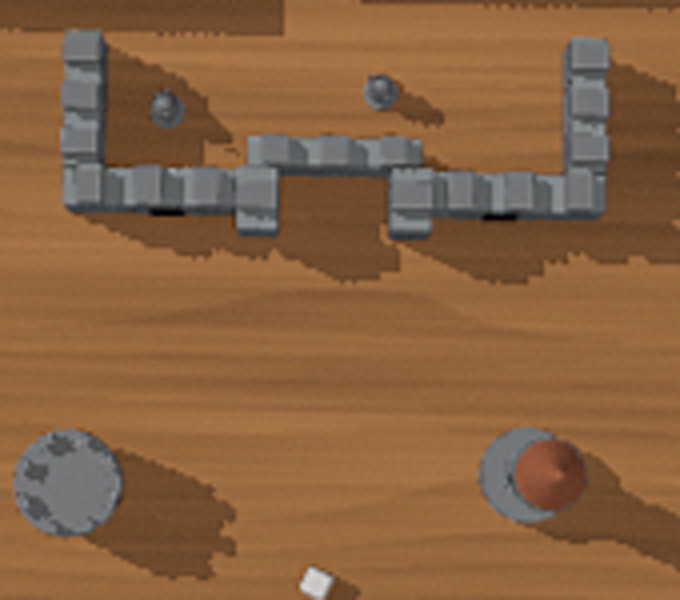

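View pics/scc.png

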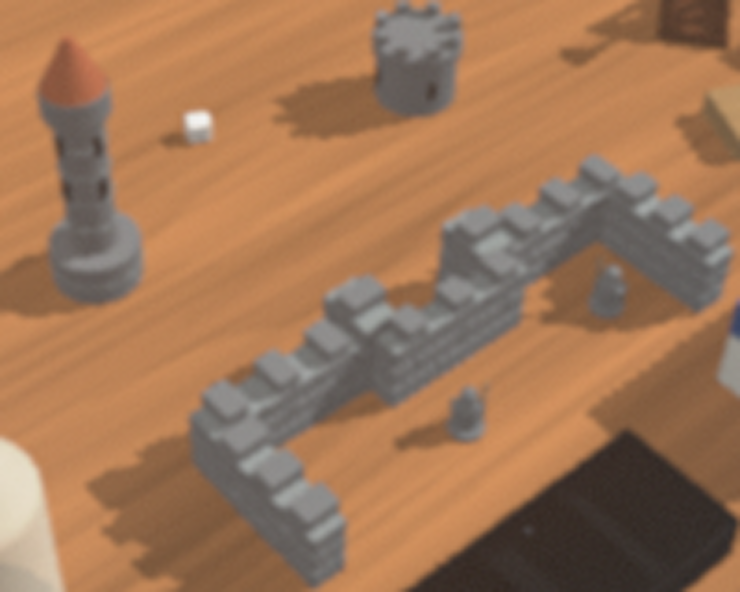

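```bash
cat > h.py <<'E'
from cell import *
import numpy as np,cv2
from scipy.optimize import least_squares
def proj(n,P):
    p=camera_params(n);T=np.array(p["world_to_cam"]);K=np.array(p["camera_matrix"])
    P=np.atleast_2d(P);c=P@T[:3,:3].T+T[:3,3];c=c*[1,-1,-1]
    u=c@K.T;return u[:,:2]/u[:,2:]
def c2w(P,pose):
    x,y,a=pose;P=np.atleast_2d(np.array(P,float));c,s=np.cos(a),np.sin(a)
    return np.c_[x+c*P[:,0]-s*P[:,1],y+s*P[:,0]+c*P[:,1],P[:,2]]
def ray(n,uv,z):
    r=least_squares(lambda q:(proj(n,[q[0],q[1],z])-uv).ravel(),[.6,0]);return r.x
def circ(c,r,z):
    t=np.linspace(0,2*np.pi,40);return np.c_[c[0]+r*np.cos(t),c[1]+r*np.sin(t),0*t+z]
E
cat > m.py <<'E'
from h import *
off=np.array([190,135])
# crop pixel centre: u=off+(p+.5)/4-.5
f=lambda p:off+(np.array(p,float)+.5)/4-.5
M=np.array([[-12,66,0],[-12,38,0],[-12,-38,0],[-12,-66,0],[4,185,0],[4,-185,0]])/1000.
C=f([[239,235],[277,235],[392,238],[430,238],[68,211],[600,217]])
r=least_squares(lambda q:(proj("top",c2w(M,q))-C).ravel(),[.7,0,0])
pose=r.x;print("castle",pose,"res px",r.fun.round(2))
tw=ray("top",f([527,476]),.034);sq=ray("top",f([68,483]),.06);die=ray("top",f([317,584]),.018)
print("tower",tw,"squat",sq,"die",die)
# scene-based tower foot: top ellipse/bottom; crop /3.7
g=lambda p:np.array([185,150])+(np.array(p,float)+.5)/3.7-.5
print("tower scene, roof tip",ray("scene",g([68,38]),.205),"top tip",ray("top",f([560,470]),.205))
ca,sa=np.cos(pose[2]),np.sin(pose[2])
d=tw-pose[:2];print("tower in castle frame",[ca*d[0]+sa*d[1],-sa*d[0]+ca*d[1]])
for n in("top","scene"):
    im=cv2.imread(f"pics/{n}0.png")
    o,e,k=(off,np.array([360,285]),4) if n=="top" else(np.array([185,150]),np.array([385,310]),3.7)
    im=cv2.resize(im[o[1]:e[1],o[0]:e[0]],None,fx=k,fy=k,interpolation=cv2.INTER_CUBIC)
    def dr(P,col):
        q=((proj(n,P)-o+.5)*k).astype(np.int32);cv2.polylines(im,[q],False,col,1)
    for z in(0,.074):
        dr(c2w([[.004,.185,z],[.004,.066,z],[-.012,.066,z],[-.012,.038,z],[.032,.038,z],[.032,-.038,z],[-.012,-.038,z],[-.012,-.066,z],[.004,-.066,z],[.004,-.185,z]],pose),(0,255,0) if z==0 else (0,255,255))
    for z,rr in((0,.032),(.034,.032),(.168,.023)): dr(circ(tw,rr,z),(255,255,0))
    dr(circ(sq,.036,0),(255,0,255));dr(circ(sq,.036,.068),(255,0,255))
    cv2.imwrite(f"pics/{n}_ov.png",im)
E
python3 m.py
```

```text
castle [ 0.67561207 -0.01614016  0.00844033] res px [ 0.26  0.11  0.75  0.23 -0.87 -0.19 -0.38 -0.07  0.64 -0.08 -0.4   0.02]
tower [ 0.49918766 -0.14994456] squat [0.4882361  0.15835461] die [ 0.42278956 -0.00900979]
tower scene, roof tip [ 0.50370266 -0.15168643] top tip [ 0.50277285 -0.15284214]
tower in castle frame [np.float64(-0.17754746097807816), np.float64(-0.13231056772836108)]
```

View pics/top_ov.png

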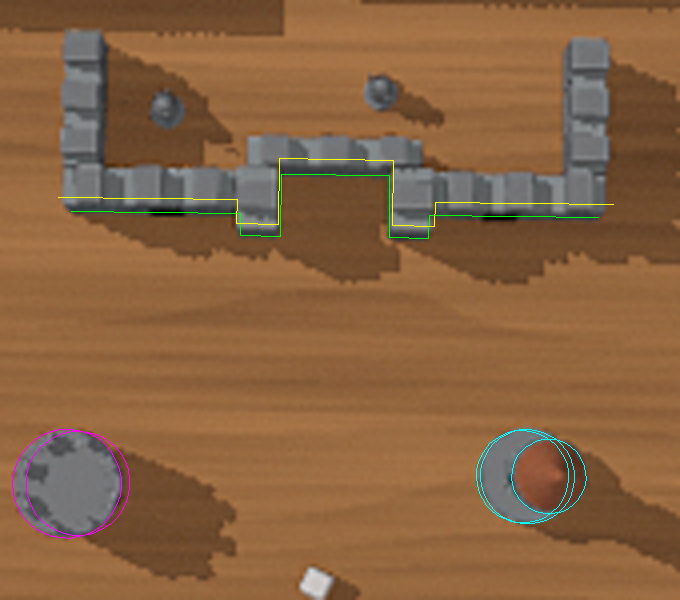

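View pics/scene_ov.png

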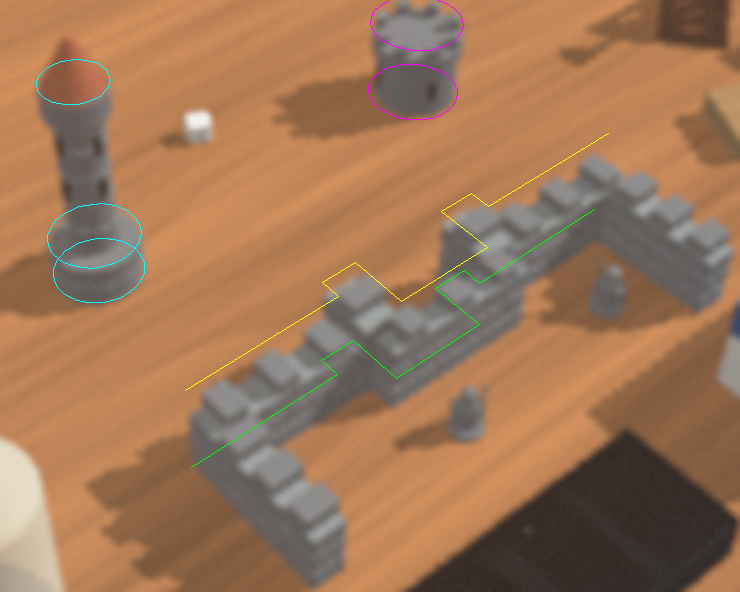

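```bash
cat > t.py <<'E'
from h import *
from scipy.spatial.transform import Rotation as R
import sys
# args: x y z phi_deg tilt_deg
x,y,z,phi,t=map(float,sys.argv[1:6]);phi,t=np.radians([phi,t])
d=np.array([np.cos(phi),np.sin(phi),0]);X=np.array([d[1],-d[0],0]);Z=np.sin(t)*d+[0,0,-np.cos(t)]
Rt=np.c_[X,np.cross(Z,X),Z]
s=observe();R0=R.from_euler("xyz",s["tool_rot"]).as_matrix()
print("t",s["time"],"lin",((np.array([x,y,z])-s["tool_pos"])*1000).round(1),"turn",(np.degrees(R.from_matrix(Rt@R0.T).as_rotvec())/6).round(2),"F",s["contact_force"].round(1),"q",s["qpos"].round(2),"open",round(s["opening"],4))
E
python3 t.py .456 -.212 .15 53.8 30
```

```text
t 0.1 lin [220.3 256.7 -76.1] turn [ 3.25 -3.86  4.41] F [0.8 1.1 0.4] q [-1.25  0.34  1.52  0.    1.28 -0.15] open 0.0917
```

apply_moves(
  increments=[
    {"grip": 0.435,"linear": [22,26,0],"turn": [0.3,-0.4,0.4]},
    {"grip": 0.435,"linear": [50,58,0],"turn": [0.7,-0.8,0.9]},
    {"grip": 0.435,"linear": [80,94,0],"turn": [1.1,-1.3,1.5]},
    {"grip": 0.435,"linear": [110,128,0],"turn": [1.6,-1.9,2.2]},
    {"grip": 0.435,"linear": [140,163,0],"turn": [2.1,-2.5,2.9]},
    {"grip": 0.435,"linear": [170,198,0],"turn": [2.6,-3.0,3.5]},
    {"grip": 0.435,"linear": [195,228,-20],"turn": [3.0,-3.5,4.0]},
    {"grip": 0.435,"linear": [212,248,-50],"turn": [3.25,-3.86,4.41]},
    {"grip": 0.435,"linear": [220,257,-76],"turn": [3.25,-3.86,4.41]},
    {"grip": 0.435,"linear": [220,257,-76],"turn": [3.25,-3.86,4.41]},
  ],
)

```text
time: 1.1
tool_pos: [0.4548, -0.2094, 0.1478]
tool_rot: [-2.616, 0.006, -0.631]
contact_force: [-0.2, -0.1, 0.2]
opening: 0.0401
```

```bash
python3 t.py .456 -.212 .013 53.8 30; python3 -c "
from h import *
a=[read_camera(n)[:,:,::-1] for n in('top','scene')]
cv2.imwrite('pics/s1.png',cv2.resize(np.hstack([a[0][:,120:480],a[1][:,:400]]),None,fx=1.05,fy=1.05))"
```

```text
t 1.1 lin [   1.2   -2.6 -134.8] turn [-0.05 -0.04 -0.01] F [-0.2 -0.1  0.2] q [-0.91  0.43  1.77  0.55  1.17 -0.55] open 0.0401
```

View pics/s1.png

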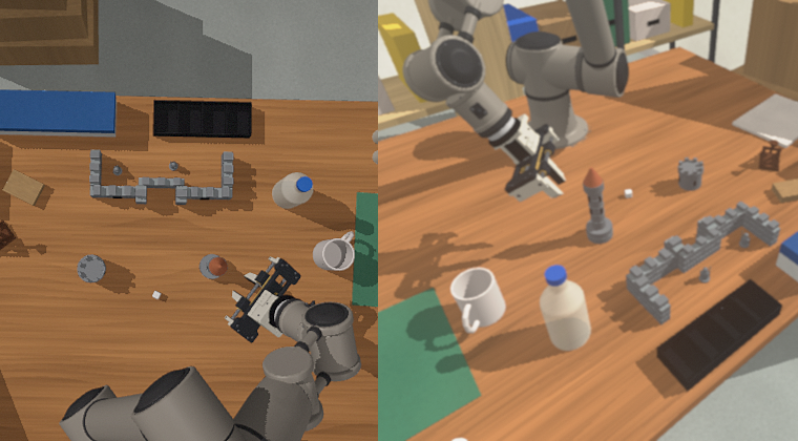

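The tilted gripper is behind the tower, with the body leaning away and nothing touched. Next I'll lower it.

apply_moves(
  increments=[
    {"grip": 0.435,"linear": [0,-2,-20],"turn": [0,0,0]},
    {"grip": 0.435,"linear": [0,-2,-45],"turn": [0,0,0]},
    {"grip": 0.435,"linear": [0,-2,-70],"turn": [0,0,0]},
    {"grip": 0.435,"linear": [0,-2,-95],"turn": [0,0,0]},
    {"grip": 0.435,"linear": [0,-2,-115],"turn": [0,0,0]},
    {"grip": 0.435,"linear": [0,-2,-128],"turn": [0,0,0]},
    {"grip": 0.435,"linear": [0,-2,-135],"turn": [0,0,0]},
    {"grip": 0.435,"linear": [0,-2,-135],"turn": [0,0,0]},
    {"grip": 0.435,"linear": [0,-2,-135],"turn": [0,0,0]},
  ],
)

```text
time: 2.1
tool_pos: [0.4562, -0.2147, 0.0166]
tool_rot: [-2.618, -0.003, -0.633]
contact_force: [-0.2, -0.3, 0.5]
opening: 0.04
```

```bash
python3 t.py .480 -.182 .013 53.8 30; python3 -c "
from h import *
a=[read_camera(n)[:,:,::-1] for n in('top','scene')]
cv2.imwrite('pics/s2.png',np.hstack([cv2.resize(a[0][130:330,220:420],(400,400)),cv2.resize(a[1][120:280,140:300],(400,400))]))"
```

```text
t 2.1 lin [23.8 32.7 -3.6] turn [0.02 0.02 0.01] F [-0.2 -0.3  0.5] q [-0.91  0.65  1.86  0.66  0.9  -0.77] open 0.04
```

View pics/s2.png

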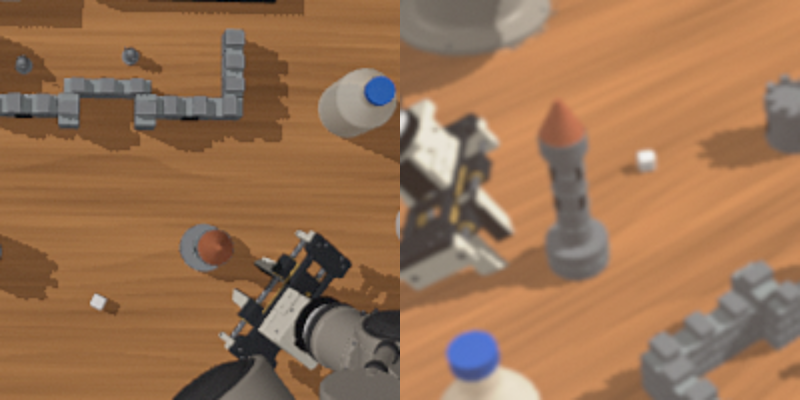

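apply_moves(
  increments=[
    {"grip": 0.435,"linear": [4,5.5,-3],"turn": [0,0,0]},
    {"grip": 0.435,"linear": [8,11,-3],"turn": [0,0,0]},
    {"grip": 0.435,"linear": [12,16.5,-3],"turn": [0,0,0]},
    {"grip": 0.435,"linear": [16,22,-3],"turn": [0,0,0]},
    {"grip": 0.435,"linear": [19,26,-3],"turn": [0,0,0]},
    {"grip": 0.435,"linear": [21,29,-3],"turn": [0,0,0]},
    {"grip": 0.435,"linear": [23,32,-3],"turn": [0,0,0]},
    {"grip": 0.435,"linear": [25,35,-3],"turn": [0,0,0]},
    {"grip": 0.435,"linear": [27,38,-3],"turn": [0,0,0]},
    {"grip": 0.435,"linear": [29,41,-3],"turn": [0,0,0]},
  ],
)

```text
time: 3.2
tool_pos: [0.4849, -0.1731, 0.0127]
tool_rot: [-2.618, -0.001, -0.633]
contact_force: [-1.4, -1.2, 0.0]
opening: 0.0394
```

apply_moves(
  increments=[
    {"grip": 0.435,"linear": [2,3,0],"turn": [0,0,0]},
    {"grip": 0.435,"linear": [4,6,0],"turn": [0,0,0]},
    {"grip": 0.435,"linear": [6,9,0],"turn": [0,0,0]},
    {"grip": 0.435,"linear": [9,12,0],"turn": [0,0,0]},
    {"grip": 0.435,"linear": [11,15,0],"turn": [0,0,0]},
    {"grip": 0.435,"linear": [13,18,0],"turn": [0,0,0]},
    {"grip": 0.435,"linear": [15,21,0],"turn": [0,0,0]},
    {"grip": 0.435,"linear": [17,24,0],"turn": [0,0,0]},
  ],
)

```text
time: 4.0
tool_pos: [0.502, -0.1488, 0.0127]
tool_rot: [-2.618, -0.001, -0.633]
contact_force: [-0.9, -1.1, -1.3]
opening: 0.0401
```

```bash
python3 t.py .5796 -.0448 .013 53.8 30; python3 -c "
from h import *
a=[read_camera(n)[:,:,::-1] for n in('top','scene')]
cv2.imwrite('pics/s3.png',np.hstack([cv2.resize(a[0][130:330,220:420],(400,400)),cv2.resize(a[1][120:280,140:300],(400,400))]))"
```

```text
t 4.0 lin [ 77.6 104.    0.3] turn [0.01 0.01 0.01] F [-0.9 -1.1 -1.3] q [-0.75  0.65  1.88  0.74  0.83 -0.69] open 0.0401
```

View pics/s3.png

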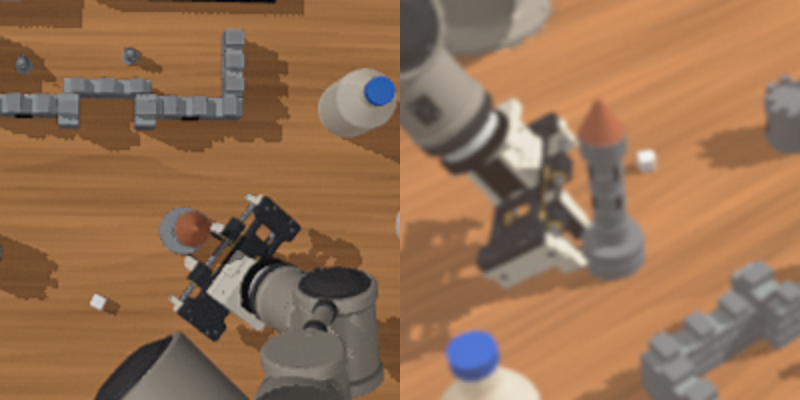

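The tower is nested between both fingertips and sliding upright at about 1–2 N.

apply_moves(
  increments=[
    {"grip": 0.435,"linear": [2,3,0],"turn": [0,0,0]},
    {"grip": 0.435,"linear": [5,7,0],"turn": [0,0,0]},
    {"grip": 0.435,"linear": [8,11,0],"turn": [0,0,0]},
    {"grip": 0.435,"linear": [11,15,0],"turn": [0,0,0]},
    {"grip": 0.435,"linear": [14,19,0],"turn": [0,0,0]},
    {"grip": 0.435,"linear": [17,23,0],"turn": [0,0,0]},
    {"grip": 0.435,"linear": [20,27,0],"turn": [0,0,0]},
    {"grip": 0.435,"linear": [23,31,0],"turn": [0,0,0]},
    {"grip": 0.435,"linear": [26,35,0],"turn": [0,0,0]},
    {"grip": 0.435,"linear": [29,39,0],"turn": [0,0,0]},
  ],
)

```text
time: 5.1
tool_pos: [0.5311, -0.1097, 0.0127]
tool_rot: [-2.618, -0.001, -0.633]
contact_force: [-1.2, -2.3, 1.0]
opening: 0.0402
```

apply_moves(
  increments=[
    {"grip": 0.435,"linear": [3,4,0],"turn": [0,0,0]},
    {"grip": 0.435,"linear": [6,8,0],"turn": [0,0,0]},
    {"grip": 0.435,"linear": [9,12,0],"turn": [0,0,0]},
    {"grip": 0.435,"linear": [12,16,0],"turn": [0,0,0]},
    {"grip": 0.435,"linear": [15,20,0],"turn": [0,0,0]},
    {"grip": 0.435,"linear": [18,24,0],"turn": [0,0,0]},
    {"grip": 0.435,"linear": [21,28,0],"turn": [0,0,0]},
    {"grip": 0.435,"linear": [24,32,0],"turn": [0,0,0]},
    {"grip": 0.435,"linear": [27,36,0],"turn": [0,0,0]},
    {"grip": 0.435,"linear": [29,39,0],"turn": [0,0,0]},
  ],
)

```text
time: 6.1
tool_pos: [0.5601, -0.0707, 0.0128]
tool_rot: [-2.618, -0.001, -0.633]
contact_force: [-1.5, -1.0, -1.1]
opening: 0.0398
```

```bash
python3 t.py .5796 -.0448 .013 53.8 30; python3 -c "
from h import *
a=[read_camera(n)[:,:,::-1] for n in('top','scene')]
cv2.imwrite('pics/s4t.png',a[0]);cv2.imwrite('pics/s4.png',np.hstack([cv2.resize(a[0][140:290,200:350],(400,400),interpolation=2),cv2.resize(a[1][120:320,160:360],(400,400))]))"
```

```text
t 6.1 lin [19.5 25.9  0.2] turn [0.01 0.01 0.01] F [-1.5 -1.  -1.1] q [-0.55  0.67  1.84  0.8   0.77 -0.55] open 0.0398
```

View pics/s4.png

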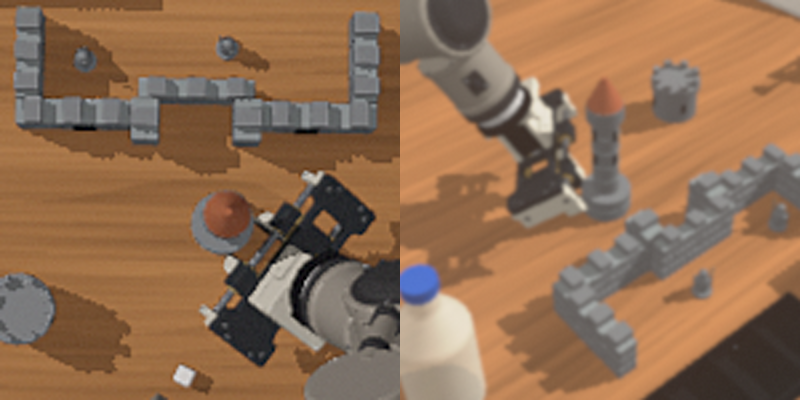

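```bash
python3 -c "
from h import *
p=np.array([.5601+.0204,-.0707+.0278]);print(ray('top',np.array([283.0,223.2]),.034),p)
im=cv2.imread('pics/s4t.png');im=cv2.resize(im[140:290,200:350],(600,600),interpolation=2)
for z,r in((.034,.032),(0,.032),(.168,.023)):
  cv2.polylines(im,[((proj('top',circ(p,r,z))-[200,140]+.5)*4).astype(np.int32)],True,(255,255,0),1)
cv2.imwrite('pics/s4o.png',im)"
```

```text
[ 0.57972007 -0.04428532] [ 0.5805 -0.0429]
```

View pics/s4o.png

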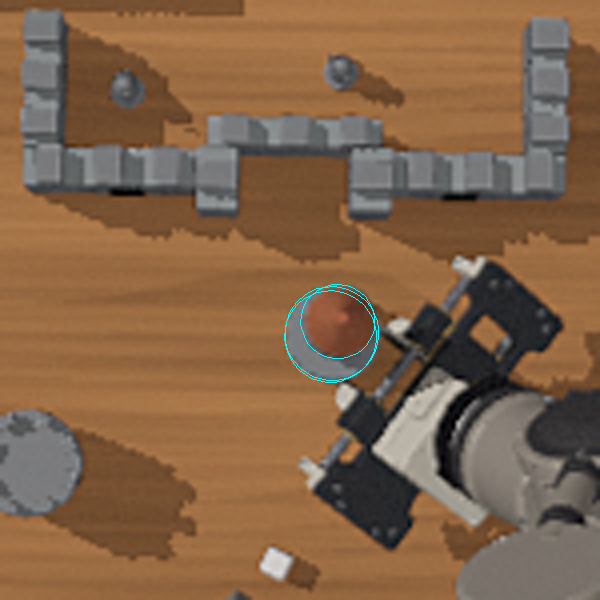

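apply_moves(
  increments=[
    {"grip": 0.435,"linear": [3,4,0],"turn": [0,0,0]},
    {"grip": 0.435,"linear": [6,8,0],"turn": [0,0,0]},
    {"grip": 0.435,"linear": [9,12,0],"turn": [0,0,0]},
    {"grip": 0.435,"linear": [12,16,0],"turn": [0,0,0]},
    {"grip": 0.435,"linear": [15,20,0],"turn": [0,0,0]},
    {"grip": 0.435,"linear": [17,23,0],"turn": [0,0,0]},
    {"grip": 0.435,"linear": [18.5,25,0],"turn": [0,0,0]},
    {"grip": 0.435,"linear": [19.5,26,0],"turn": [0,0,0]},
    {"grip": 0.435,"linear": [19.5,26,0],"turn": [0,0,0]},
  ],
)

```text
time: 7.1
tool_pos: [0.5794, -0.0448, 0.0128]
tool_rot: [-2.618, -0.001, -0.632]
contact_force: [-0.2, -0.5, -0.3]
opening: 0.0399
```

apply_moves(
  increments=[
    {"grip": 0.435,"linear": [-3,-4,0],"turn": [0,0,0]},
    {"grip": 0.435,"linear": [-9,-12,0],"turn": [0,0,0]},
    {"grip": 0.435,"linear": [-18,-24,0],"turn": [0,0,0]},
    {"grip": 0.435,"linear": [-28,-38,0],"turn": [0,0,0]},
    {"grip": 0.435,"linear": [-38,-52,5],"turn": [0,0,0]},
    {"grip": 0.435,"linear": [-46,-62,20],"turn": [0,0,0]},
    {"grip": 0.435,"linear": [-50,-66,40],"turn": [0,0,0]},
    {"grip": 0.435,"linear": [-50,-66,60],"turn": [0,0,0]},
    {"grip": 0.435,"linear": [-50,-66,60],"turn": [0,0,0]},
  ],
)

```text
time: 8.0
tool_pos: [0.5298, -0.1132, 0.0749]
tool_rot: [-2.618, -0.006, -0.634]
contact_force: [-0.7, 0.6, -0.1]
opening: 0.0403
```

```bash
python3 t.py .530 -.0175 .073 0.5 30; python3 -c "
from h import *
im=read_camera('top')[:,:,::-1];
cv2.imwrite('pics/s5t.png',im);im=cv2.resize(im[140:290,200:350],(600,600),interpolation=2)
p=np.array([.600,-.017])
for z,r in((.034,.032),(0,.032),(.168,.023)):
  cv2.polylines(im,[((proj('top',circ(p,r,z))-[200,140]+.5)*4).astype(np.int32)],True,(255,255,0),1)
cv2.imwrite('pics/s5o.png',im)"
```

```text
t 8.0 lin [ 0.2 95.7 -1.9] turn [ 0.05  0.03 -8.86] F [-0.7  0.6 -0.1] q [-0.66  0.54  1.83  0.69  0.9  -0.5 ] open 0.0403
```

View pics/s5o.png

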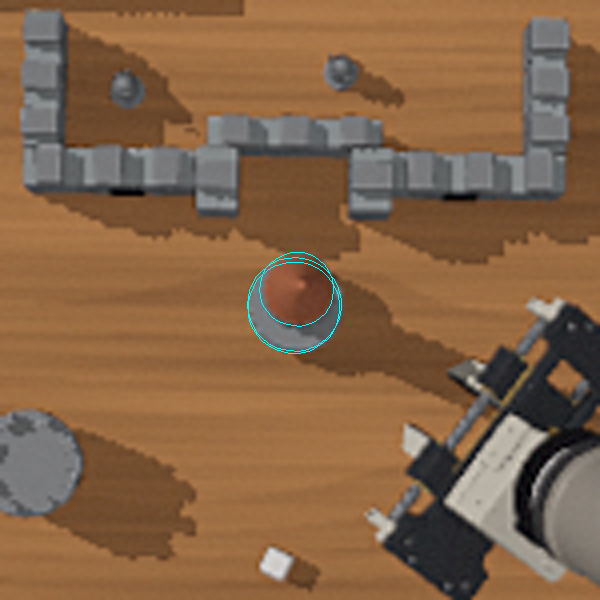

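The tower is upright at (0.600, -0.017), on the gap's mid-line. Next I'll swing the gripper round behind it.

apply_moves(
  increments=[
    {"grip": 0.435,"linear": [-10,4,0],"turn": [0,0,-1]},
    {"grip": 0.435,"linear": [-15,14,0],"turn": [0,0,-2]},
    {"grip": 0.435,"linear": [-15,26,0],"turn": [0,0,-3.1]},
    {"grip": 0.435,"linear": [-15,38,0],"turn": [0,0,-4.2]},
    {"grip": 0.435,"linear": [-15,51,0],"turn": [0,0,-5.4]},
    {"grip": 0.435,"linear": [-15,64,0],"turn": [0,0,-6.6]},
    {"grip": 0.435,"linear": [-15,77,0],"turn": [0,0,-7.7]},
    {"grip": 0.435,"linear": [-15,88,0],"turn": [0,0,-8.5]},
    {"grip": 0.435,"linear": [-15,95,0],"turn": [0,0,-8.86]},
    {"grip": 0.435,"linear": [-15,95,0],"turn": [0,0,-8.86]},
  ],
)

```text
time: 9.05
tool_pos: [0.5182, -0.0277, 0.0976]
tool_rot: [-2.65, 0.028, -1.545]
contact_force: [-0.6, -0.4, 0.3]
opening: 0.0399
```

```bash
python3 t.py .515 -.0175 .013 0.5 30
```

```text
t 9.05 lin [ -3.2  10.2 -84.6] turn [-0.27 -0.31 -0.17] F [-0.6 -0.4  0.3] q [-0.31  0.32  2.14  0.71  0.28  0.59] open 0.0399
```

The outward tilt drove joint 5 to its limit of 0.28, so the commanded pose wasn't reached, though nothing was touched. I'll fit a quick arm model from the logged states to find how much tilt is reachable.

```bash
cat > k.py <<'E'
import numpy as np
from scipy.optimize import least_squares
from scipy.spatial.transform import Rotation as R
D=[([-1.251,.3426,1.5249,0,1.2754,-.146],[.2357,-.4687,.2261],[-3.1414,.0013,-1.105]),
([-.91,.43,1.77,.55,1.17,-.55],[.4548,-.2094,.1478],[-2.616,.006,-.631]),
([-.91,.65,1.86,.66,.9,-.77],[.4562,-.2147,.0166],[-2.618,-.003,-.633]),
([-.75,.65,1.88,.74,.83,-.69],[.502,-.1488,.0127],[-2.618,-.001,-.633]),
([-.55,.67,1.84,.8,.77,-.55],[.5601,-.0707,.0128],[-2.618,-.001,-.633]),
([-.66,.54,1.83,.69,.9,-.5],[.5298,-.1132,.0749],[-2.618,-.006,-.634]),
([-.31,.32,2.14,.71,.28,.59],[.5182,-.0277,.0976],[-2.65,.028,-1.545])]
Rz=lambda a:R.from_euler('z',a).as_matrix();Ry=lambda a:R.from_euler('y',a).as_matrix()
def fk(q,p):
    h,L1,a1,L2,L3,d,s4,off6,a2=p
    T=Rz(q[0]);x=np.array([0,0,h]);
    T=T@Ry(q[1]);x=x+T@[a1,d,L1];T=T@Ry(q[2]);x=x+T@[a2,0,L2];T=T@Rz(q[3]);T=T@Ry(q[4]);x=x+T@[0,0,L3]
    return x,T@Rz(q[5]+off6)
if __name__=="__main__":
  best=None
  for s4 in(1,-1):
   for o in(0,np.pi,np.pi/2,-np.pi/2):
    def f(p):
        p=[*p[:6],s4,o,p[6]];o_=[]
        for q,x,r in D:
            X,T=fk([q[0],q[1],q[2],s4*q[3],q[4],q[5]],p);o_+=list((X-x)*10)+list((T-R.from_euler('xyz',r).as_matrix()).ravel())
        return np.array(o_)
    r=least_squares(f,[.3,.4,0,.4,.2,.07,0]);
    if best is None or r.cost<best[0]:best=(r.cost,s4,o,r.x,f(r.x))
  print(best[:4]);print(best[4].reshape(7,12)[:,:3].round(3)/10);print(abs(best[4].reshape(7,12)[:,3:]).max(1).round(3))
  np.save("kp.npy",[*best[3][:6],best[1],best[2],best[3][6]])
E
python3 k.py
```

```text
(np.float64(0.0027887239984831155), 1, 3.141592653589793, array([ 0.21898685,  0.51139448, -0.00698715,  0.38409002,  0.31935226,
        0.07514803,  0.04643401]))
[[-0.0014  0.0001  0.0009]
 [-0.0021 -0.0001 -0.0006]
 [ 0.001  -0.0011 -0.0006]
 [-0.0002  0.0012  0.0001]
 [-0.0012  0.0032 -0.0025]
 [ 0.0023 -0.003   0.0018]
 [-0.0001  0.001   0.001 ]]
[0.    0.006 0.003 0.002 0.008 0.007 0.005]
```

```bash
cat > ik.py <<'E'
from k import *
P=np.load("kp.npy")
lo=np.array([-2.53,-.77,.04,-1,.02,-3.11]);hi=np.array([2.53,2.02,2.7,4.14,2.66,3.11])
def ik(x,y,z,phi,t,q0=[-.3,.6,1.9,.3,.6,0.3]):
    d=np.array([np.cos(phi),np.sin(phi),0]);X=np.array([d[1],-d[0],0]);Z=np.sin(t)*d+[0,0,-np.cos(t)];Rt=np.c_[X,np.cross(Z,X),Z]
    def f(q):
        p,T=fk(q,P);return np.r_[(p-[x,y,z])*10,(T-Rt).ravel()]
    r=least_squares(f,q0,bounds=(lo,hi));return r.x,r.cost
if __name__=="__main__":
  for z in(.013,.02,.08):
   for t in(10,15,18,20,22,25,30):
    print(z,t,[(x,)+(tuple(ik(x,-.017,z,.0087,np.radians(t))[0][[3,4]].round(2))) for x in(.51,.54,.56,.6,.64)])
E
python3 ik.py
```

```text
0.013 10 [(0.51, np.float64(0.08), np.float64(0.48)), (0.54, np.float64(0.07), np.float64(0.52)), (0.56, np.float64(0.06), np.float64(0.55)), (0.6, np.float64(0.05), np.float64(0.61)), (0.64, np.float64(0.05), np.float64(0.68))]
0.013 15 [(0.51, np.float64(0.18), np.float64(0.34)), (0.54, np.float64(0.15), np.float64(0.38)), (0.56, np.float64(0.13), np.float64(0.41)), (0.6, np.float64(0.11), np.float64(0.47)), (0.64, np.float64(0.09), np.float64(0.54))]
0.013 18 [(0.51, np.float64(0.29), np.float64(0.25)), (0.54, np.float64(0.23), np.float64(0.3)), (0.56, np.float64(0.2), np.float64(0.33)), (0.6, np.float64(0.16), np.float64(0.39)), (0.64, np.float64(0.13), np.float64(0.45))]
0.013 20 [(0.51, np.float64(0.43), np.float64(0.2)), (0.54, np.float64(0.33), np.float64(0.24)), (0.56, np.float64(0.28), np.float64(0.27)), (0.6, np.float64(0.21), np.float64(0.33)), (0.64, np.float64(0.17), np.float64(0.39))]
0.013 22 [(0.51, np.float64(0.66), np.float64(0.15)), (0.54, np.float64(0.48), np.float64(0.19)), (0.56, np.float64(0.39), np.float64(0.22)), (0.6, np.float64(0.28), np.float64(0.27)), (0
[... 2978 characters left out ...]
np.float64(0.54))]
0.08 22 [(0.51, np.float64(0.28), np.float64(0.34)), (0.54, np.float64(0.24), np.float64(0.37)), (0.56, np.float64(0.22), np.float64(0.39)), (0.6, np.float64(0.18), np.float64(0.43)), (0.64, np.float64(0.15), np.float64(0.49))]
0.08 25 [(0.51, np.float64(0.44), np.float64(0.26)), (0.54, np.float64(0.36), np.float64(0.29)), (0.56, np.float64(0.32), np.float64(0.31)), (0.6, np.float64(0.26), np.float64(0.35)), (0.64, np.float64(0.21), np.float64(0.4))]
0.08 30 [(0.51, np.float64(1.04), np.float64(0.16)), (0.54, np.float64(0.84), np.float64(0.17)), (0.56, np.float64(0.72), np.float64(0.18)), (0.6, np.float64(0.53), np.float64(0.22)), (0.64, np.float64(0.4), np.float64(0.26))]
```

```bash
python3 t.py .545 -.0175 .09 0.5 18
```

```text
t 9.05 lin [26.8 10.2 -7.6] turn [-0.3   1.69 -0.14] F [-0.6 -0.4  0.3] q [-0.31  0.32  2.14  0.71  0.28  0.59] open 0.0399
```

apply_moves(
  increments=[
    {"grip": 0.304,"linear": [0,0,5],"turn": [0,0.5,0]},
    {"grip": 0.304,"linear": [2,0,10],"turn": [0,1,0]},
    {"grip": 0.304,"linear": [5,0,10],"turn": [0,1.5,0]},
    {"grip": 0.304,"linear": [10,0,10],"turn": [0,2,0]},
    {"grip": 0.304,"linear": [10,0,10],"turn": [0,2,0]},
    {"grip": 0.304,"linear": [10,0,10],"turn": [0,2,0]},
    {"grip": 0.304,"linear": [10,0,10],"turn": [0,2,0]},
  ],
)

```text
time: 9.75
tool_pos: [0.5275, -0.0276, 0.1072]
tool_rot: [-2.859, 0.034, -1.55]
contact_force: [-0.3, 1.0, 0.5]
opening: 0.0278
```

```bash
python3 t.py .545 -.0175 .018 0.5 18
```

```text
t 9.75 lin [ 17.5  10.1 -89.2] turn [-0.32 -0.3  -0.12] F [-0.3  1.   0.5] q [-0.26  0.36  1.93  0.2   0.6   1.14] open 0.0278
```

apply_moves(
  increments=[
    {"grip": 0.304,"linear": [6,4,0],"turn": [-0.1,-0.1,0]},
    {"grip": 0.304,"linear": [13,8,-10],"turn": [-0.3,-0.3,-0.12]},
    {"grip": 0.304,"linear": [17.5,10,-25],"turn": [-0.32,-0.3,-0.12]},
    {"grip": 0.304,"linear": [17.5,10,-45],"turn": [-0.32,-0.3,-0.12]},
    {"grip": 0.304,"linear": [17.5,10,-62],"turn": [-0.32,-0.3,-0.12]},
    {"grip": 0.304,"linear": [17.5,10,-75],"turn": [-0.32,-0.3,-0.12]},
    {"grip": 0.304,"linear": [17.5,10,-84],"turn": [-0.32,-0.3,-0.12]},
    {"grip": 0.304,"linear": [17.5,10,-89],"turn": [-0.32,-0.3,-0.12]},
    {"grip": 0.304,"linear": [17.5,10,-89],"turn": [-0.32,-0.3,-0.12]},
  ],
)

```text
time: 10.65
tool_pos: [0.5461, -0.0176, 0.0188]
tool_rot: [-2.827, -0.0, -1.562]
contact_force: [0.2, 0.2, -0.9]
opening: 0.0277
```

```bash
python3 t.py .637 -.0165 .018 0.5 18; python3 -c "
from h import *
a=[read_camera(n)[:,:,::-1] for n in('top','scene')]
cv2.imwrite('pics/s6.png',np.hstack([cv2.resize(a[0][140:290,200:350],(400,400),interpolation=2),cv2.resize(a[1][120:320,160:360],(400,400))]))"
```

```text
t 10.65 lin [90.9  1.1 -0.8] turn [0.   0.01 0.  ] F [ 0.2  0.2 -0.9] q [-0.21  0.54  1.99  0.22  0.32  1.15] open 0.0277
```

View pics/s6.png

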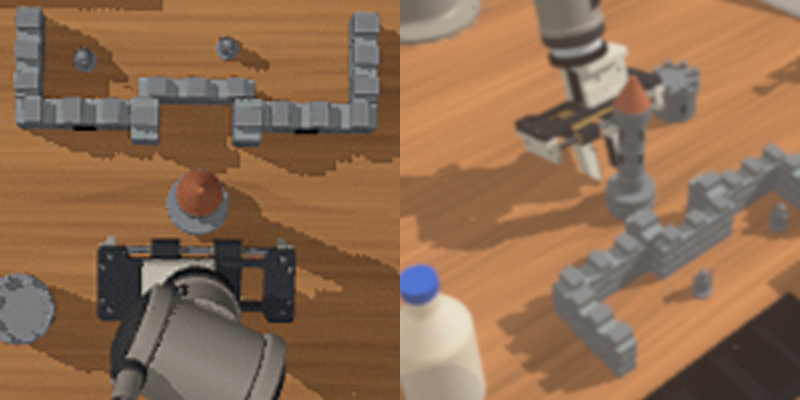

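The gripper is square behind the tower, low and clear of the shaft. Next is the straight push into the gap.

apply_moves(
  increments=[
    {"grip": 0.304,"linear": [4,0,0],"turn": [0,0,0]},
    {"grip": 0.304,"linear": [8,0,0],"turn": [0,0,0]},
    {"grip": 0.304,"linear": [11,0,0],"turn": [0,0,0]},
    {"grip": 0.304,"linear": [14,0,0],"turn": [0,0,0]},
    {"grip": 0.304,"linear": [17,0,0],"turn": [0,0,0]},
    {"grip": 0.304,"linear": [21,0,0],"turn": [0,0,0]},
    {"grip": 0.304,"linear": [25,0,0],"turn": [0,0,0]},
    {"grip": 0.304,"linear": [29,0,0],"turn": [0,0,0]},
    {"grip": 0.304,"linear": [33,0,0],"turn": [0,0,0]},
    {"grip": 0.304,"linear": [36,0,0],"turn": [0,0,0]},
  ],
)

```text
time: 11.75
tool_pos: [0.5827, -0.0178, 0.0191]
tool_rot: [-2.826, -0.0, -1.562]
contact_force: [-1.8, 1.0, 0.6]
opening: 0.0278
```

```bash
python3 t.py .637 -.0165 .018 0.5 18; python3 -c "
from h import *
a=[read_camera(n)[:,:,::-1] for n in('top','scene')]
cv2.imwrite('pics/s7.png',np.hstack([cv2.resize(a[0][140:290,200:350],(400,400),interpolation=2),cv2.resize(a[1][120:320,160:360],(400,400))]))"
```

```text
t 11.75 lin [54.3  1.3 -1.1] turn [0.   0.01 0.  ] F [-1.8  1.   0.6] q [-0.2   0.58  1.89  0.17  0.37  1.21] open 0.0278
```

View pics/s7.png

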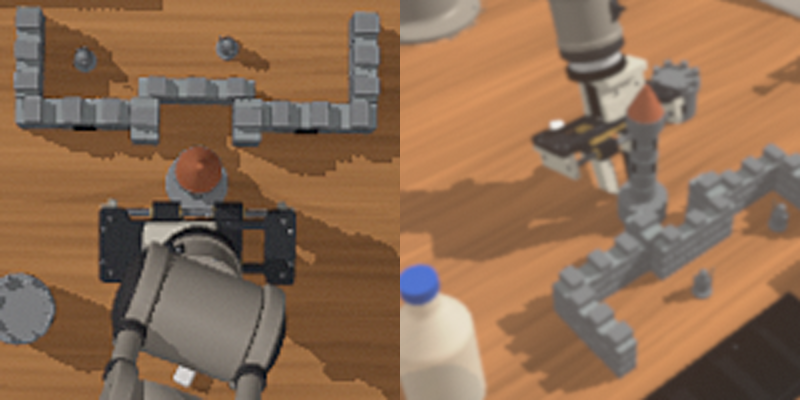

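Centred (foot at 197, gap middle at 196) and still upright, so I'll keep going.

apply_moves(
  increments=[
    {"grip": 0.304,"linear": [3,0,0],"turn": [0,0,0]},
    {"grip": 0.304,"linear": [7,0,0],"turn": [0,0,0]},
    {"grip": 0.304,"linear": [11,0,0],"turn": [0,0,0]},
    {"grip": 0.304,"linear": [15,0.5,0],"turn": [0,0,0]},
    {"grip": 0.304,"linear": [19,0.5,0],"turn": [0,0,0]},
    {"grip": 0.304,"linear": [23,0.5,0],"turn": [0,0,0]},
    {"grip": 0.304,"linear": [27,0.5,0],"turn": [0,0,0]},
    {"grip": 0.304,"linear": [31,0.5,0],"turn": [0,0,0]},
    {"grip": 0.304,"linear": [35,0.5,0],"turn": [0,0,0]},
    {"grip": 0.304,"linear": [38,0.5,0],"turn": [0,0,0]},
  ],
)

```text
time: 12.85
tool_pos: [0.6208, -0.0173, 0.0192]
tool_rot: [-2.826, -0.0, -1.562]
contact_force: [-2.7, -0.1, 0.3]
opening: 0.0282
```

apply_moves(
  increments=[
    {"grip": 0.304,"linear": [1.5,0,0],"turn": [0,0,0]},
    {"grip": 0.304,"linear": [3,0,0],"turn": [0,0,0]},
    {"grip": 0.304,"linear": [4.5,0,0],"turn": [0,0,0]},
    {"grip": 0.304,"linear": [6,0,0],"turn": [0,0,0]},
    {"grip": 0.304,"linear": [7.5,0,0],"turn": [0,0,0]},
    {"grip": 0.304,"linear": [9,0,0],"turn": [0,0,0]},
  ],
)

```text
time: 13.45
tool_pos: [0.6294, -0.0173, 0.0192]
tool_rot: [-2.826, -0.0, -1.562]
contact_force: [-2.0, 0.2, 1.0]
opening: 0.0282
```

```bash
python3 t.py .637 -.0165 .018 0.5 18; python3 -c "
from h import *
a=[read_camera(n)[:,:,::-1] for n in('top','scene')]
cv2.imwrite('pics/s8.png',np.hstack([cv2.resize(a[0][140:290,200:350],(400,400),interpolation=2),cv2.resize(a[1][150:310,190:350],(400,400),interpolation=2)]))"
```

```text
t 13.45 lin [ 7.6  0.8 -1.2] turn [0.   0.01 0.  ] F [-2.   0.2  1. ] q [-0.18  0.63  1.75  0.13  0.45  1.27] open 0.0282
```

View pics/s8.png

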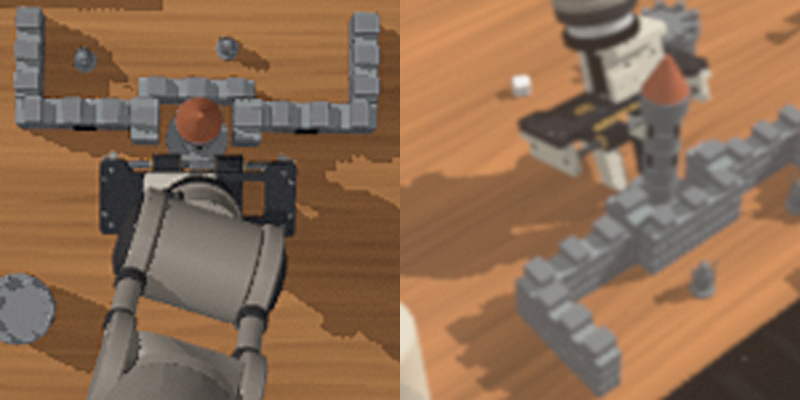

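It's inside the gap. Now I'll creep forward until the force rises.

apply_moves(
  increments=[
    {"grip": 0.304,"linear": [1,0,0],"turn": [0,0,0]},
    {"grip": 0.304,"linear": [2,0,0],"turn": [0,0,0]},
    {"grip": 0.304,"linear": [3,0,0],"turn": [0,0,0]},
    {"grip": 0.304,"linear": [4,0,0],"turn": [0,0,0]},
    {"grip": 0.304,"linear": [5,0,0],"turn": [0,0,0]},
  ],
)

```text
time: 14.05
tool_pos: [0.6344, -0.0173, 0.0192]
tool_rot: [-2.826, -0.0, -1.562]
contact_force: [-2.3, -0.1, 0.4]
opening: 0.0283
```

apply_moves(
  increments=[
    {"grip": 0.304,"linear": [0.7,0,0],"turn": [0,0,0]},
    {"grip": 0.304,"linear": [1.4,0,0],"turn": [0,0,0]},
  ],
)

```text
time: 14.25
tool_pos: [0.635, -0.0172, 0.0189]
tool_rot: [-2.828, -0.0, -1.562]
contact_force: [-7.8, -1.6, 4.8]
opening: 0.0281
```

apply_moves(
  increments=[
    {"grip": 0.304,"linear": [0.7,0,0],"turn": [0,0,0]},
    {"grip": 0.304,"linear": [1,0,0],"turn": [0,0,0]},
  ],
)

```text
time: 14.45
tool_pos: [0.6351, -0.0172, 0.0188]
tool_rot: [-2.83, 0.0, -1.562]
contact_force: [-9.7, -0.6, 5.3]
opening: 0.0279
```

The force rose to about 9 N with the motion stopped at x = 0.635 and little sideways force, so the foot is on the back wall. I'll back off along -x.

apply_moves(
  increments=[
    {"grip": 0.304,"linear": [-1,0,0],"turn": [0,0,0]},
    {"grip": 0.304,"linear": [-3,0,0],"turn": [0,0,0]},
    {"grip": 0.304,"linear": [-7,0,0],"turn": [0,0,0]},
    {"grip": 0.304,"linear": [-14,0,0],"turn": [0,0,0]},
    {"grip": 0.304,"linear": [-24,0,0],"turn": [0,0,0]},
    {"grip": 0.304,"linear": [-36,0,3],"turn": [0,0,0]},
    {"grip": 0.304,"linear": [-50,0,12],"turn": [0,0,0]},
    {"grip": 0.304,"linear": [-64,0,24],"turn": [0,0,0]},
    {"grip": 0.304,"linear": [-78,0,40],"turn": [0,0,0]},
    {"grip": 0.304,"linear": [-85,0,50],"turn": [0,0,0]},
  ],
)

```text
time: 15.45
tool_pos: [0.5504, -0.0172, 0.07]
tool_rot: [-2.826, -0.0, -1.562]
contact_force: [0.6, 0.3, 0.2]
opening: 0.0278
```

apply_moves(
  increments=[
    {"grip": 0.304,"linear": [-5,0,10],"turn": [0,0,0]},
    {"grip": 0.304,"linear": [-8,0,30],"turn": [0,0,0]},
    {"grip": 0.304,"linear": [-10,0,50],"turn": [0,0,0]},
    {"grip": 0.304,"linear": [-10,0,65],"turn": [0,0,0]},
    {"grip": 0.304,"linear": [-10,0,70],"turn": [0,0,0]},
    {"grip": 0.304,"linear": [-10,0,70],"turn": [0,0,0]},
  ],
)

```text
time: 16.05
tool_pos: [0.5422, -0.0174, 0.1398]
tool_rot: [-2.825, -0.001, -1.562]
contact_force: [0.3, 0.2, 0.7]
opening: 0.028
```

```bash
python3 -c "
from h import *
a=[read_camera(n)[:,:,::-1].copy() for n in('top','scene')]
print(observe()['contact_force'])
cv2.imwrite('pics/f_top.png',a[0]);cv2.imwrite('pics/f_sc.png',a[1])
im=cv2.resize(a[0][140:290,200:350],(600,600),interpolation=2)
pose=[.6756,-.0161,.0084];p=[.6745,-.0165]
for z,r in((.034,.032),(.168,.023)): cv2.polylines(im,[((proj('top',circ(p,r,z))-[200,140]+.5)*4).astype(np.int32)],True,(255,255,0),1)
cv2.imwrite('pics/f_o.png',im)
cv2.imwrite('pics/f_c.png',cv2.resize(a[1][150:310,190:390],(750,600),interpolation=2))"
```

```text
[-0.47960918  0.43303942 -1.03057331]
```

View pics/f_o.png

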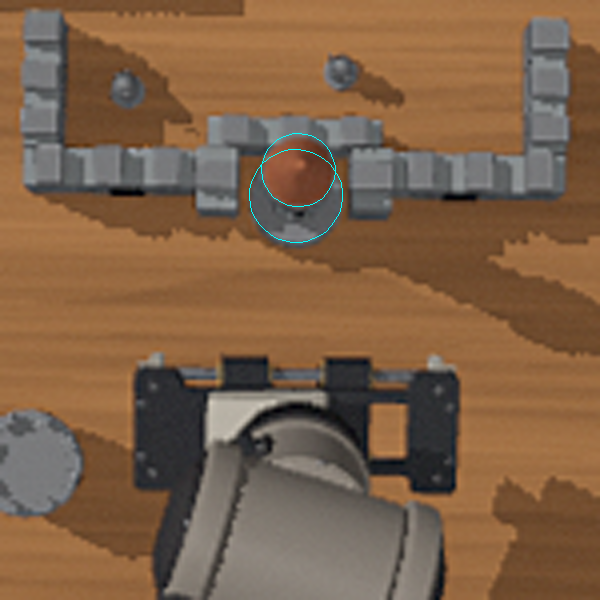

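View pics/f_c.png

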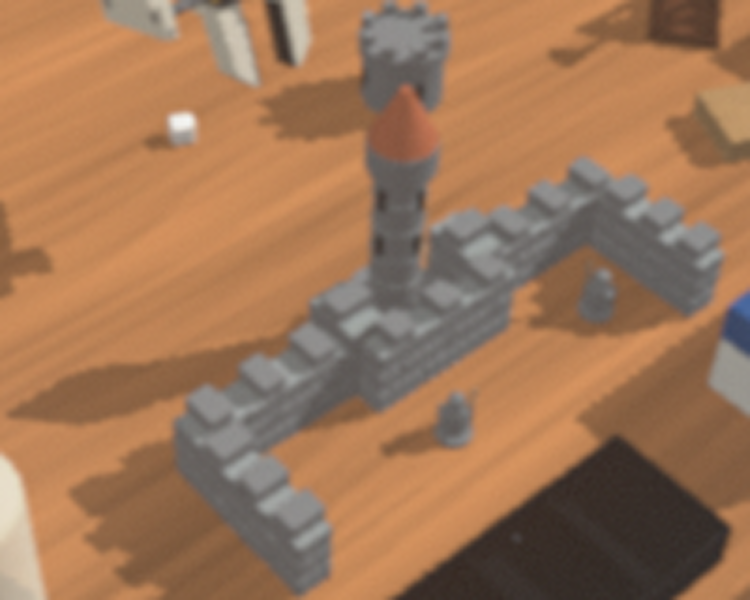

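View pics/f_top.png

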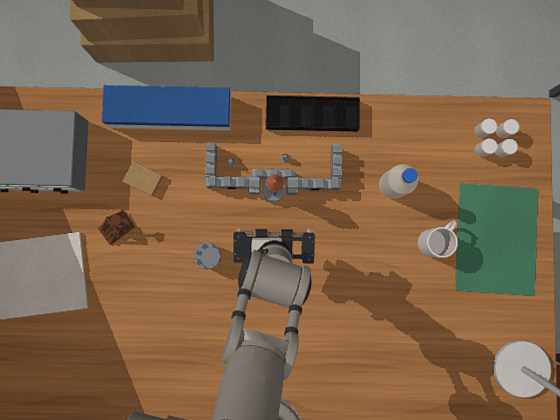

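The tower stands upright in the gap. Its foot edge is at row 242 and the cheek ends are at row 214, which is about 19–20 mm, as expected for a seated foot. The bystanders haven't moved, and the gripper is clear.

```bash
python3 -c "
from cell import *
print(hand_in())"
```

```text
the job is handed in; nothing more can be done
None
```

The tall tower stands upright in the castle's gap with its foot against the back wall, and the job is handed in at about 16 s of the 72 s allowed.

I pushed it low on the foot with both fingertips, never gripping or lifting it. The first push went diagonally to the gap's mid-line, and the second went straight in.

**Final checks:**
- **Seating:** pushing force was 1–3 N while sliding. It rose to about 10 N with the tool stopped, which I took as the foot meeting the back wall. In the top picture the foot sticks out about 19 mm before the cheeks, against 20 mm expected.
- **Position:** the contact point put the tower's axis about 2 mm short of my camera estimate of the castle's origin, which is about the calibration error.
- **Surroundings:** the squat tower, knights, die and the other objects look unmoved in the last pictures. The gripper was raised clear and read about 1 N, which is sensor noise.

**What went wrong:** one in-air reorientation could not be reached because joint 5 came to its limit. I switched to a smaller tilt, and nothing was touched.

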